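# Walk a stuck jaw plate off its vise with light mallet taps

## Robot

A 7-joint arm with a two-finger parallel gripper is mounted at the origin on the work surface. World frame = base frame: x ahead of the robot, y to its left, z up, the work surface at z = 0. Lengths are in mm, angles in rad, forces in N, time in s.
With the tool pointing down it reaches from about 425 to 875 mm from the base axis. Payload 8.4 kg.
Tool frame: the origin (TCP) lies on the front face of the gripper's body, between the roots of the fingers; the fingertips stand 73 mm ahead of it and the grasp point (between the pads) lies 54 mm ahead of it; z points along the fingers, y is the line along which they close (so a half turn about z gives the same grasp; the last joint's range is limited). The gripper opens to 85 mm and grips with 20 to 120 N. Pads are 22 mm wide; open, the fingers measure 114 mm over their backs; the gripper's body (76 mm by 85 mm) begins 54 mm behind the grasp point. The pads swing forward as they close: fully open they stand 13 mm farther back than shut.
Start: joints at [-0.099, 0.333, 0.04, 1.465, -0.013, 1.343, -0.059], TCP at [649.975, -0.013, 303.908] pointing down, gripper open.
Joint ranges: [-2.58, 2.58], [-0.38, 2.09], [-1.3, 1.39], [0.25, 2.4], [-1.5, 4.64], [0.08, 2.09], [-2.65, 2.65]. Speed limits (rad/s): [2.22, 2.22, 2.79, 2.79, 3.14, 3.14, 3.14].

## Interface

Orientations are given as a unit quaternion [w, x, y, z].
In Python, from bench import telemetry, optics, ctrl, silhouettes, spot_point gives the robot as it stands.
- The arm moves only by the tool drive_tool, never from a script. Its argument "steps" is a list of rows, each a list of 5 numbers: the finger opening in cm, from 0 to 8.54, then the shift along the tool's x, y, z in cm, then the turn about the tool's z in rad. A call has 1 to 12 rows; each row shifts and turns the commanded pose from where the row before left it, along the tool's axes as they then stand; what a row does not reach is not made up. A row lasts 1/10 s, in which the tool goes at most 50 mm and 8.59 degrees, less where a joint would pass 70% of its speed; a pose out of reach is approached as far as the arm can. A call with a gripper value outside its range is refused whole. The fingers move at their own pace and stop on an object; the grip force is fixed at half the most. Time passes only in rows, so rows that do not move let the fingers close. It gives the time, the measured TCP pose, the force, the opening and the grip force at its end, in the units of the state.
- telemetry.observe(): the state, without advancing time (a new reading comes with each control period).
- optics.read_camera(name): name is "scene" or "side" or "wrist"; returns (picture, depth): 420x560x3 uint8, red, green, blue; 420x560 float32, mm along the optical axis (not along the pixel's ray), 0 where there is no reading.
- optics.get_calibration(name): a dict with "fovy" (degrees; the focal length in pixels is half the picture's height over the tangent of half this angle, whatever the lens; pixels are square), "cx", "cy" (the principal point, pixels), "position" and "orientation" of the camera in the world; the wrist camera has in their place "hand_eye" (4x4, takes a point from camera to tool coordinates, whose origin is the TCP and whose axes are the flange's). Camera axes: x right, y down, z forward; pixel columns grow to the right and rows downward; lengths in mm; the calibration is good to about 2 mm. A picture is of the moment at which its call begins: read the wrist's pose just before it. get_calibration takes no time and is no camera call.
- ctrl.close_job(): hands the job in; it is judged then, once.
Trained networks look in the newest picture that a camera, given by its name, has taken for a name from the list of things; names that differ only in an ending like _2 or _b are one class to them, and where a whole thing is asked for, a point or a joint stands for the part that bears it (a point fixed in the world has none). Each returns a list of dicts, best first, with "confidence" (0 to 1); they miss things now and then, are a little off and sometimes report something else, mostly with a low value. They report only what shows in the picture. A call takes as long as a camera call. They do not tell look-alikes from the thing itself.
- silhouettes(camera, name): "region" (420x560 bool, what is visible of it) and "at" ([column, row] as shares, 0 to 1, of the picture: columns of its width, rows of its height, amid what is visible of it).
- spot_point(camera, name): "at" ([column, row] as shares, 0 to 1, of the picture: columns of its width, rows of its height: a listed point, or the origin of a listed thing).
The state is a dict: "time": time; "joint_pos": joint angles; "qd": joint speeds; "joint_efforts": joint torques, N m; "tcp_pos": TCP position; "tool_rot": TCP orientation; "force": force on the tool from outside, world axes, zero at the start; "wrist_torque": the same for the moment, N m; "finger_gap": finger opening in mm; "gripper_force": force on a finger pad.
Only numpy, scipy, OpenCV 4.12 (cv2) and the standard library are available. Lean on these libraries where they do the work, as an engineer would, in place of code of your own. Each camera call takes 0.05 s, during which the arm holds its last target. There are 200 camera calls.

## Task

The aluminium jaw plate of the small green vise is stuck on its two pins. Take the mallet from its cork mat and tap the plate forward, off the rear jaw, lightly on one overhanging end and then the other in turn, until there is a gap of at least 8 mm behind both ends; it jams when it goes askew, so never force it past about 15 N, and move it with the mallet only. Then stand the mallet back on its mat as it was, and leave the other things on the bench alone.

Things in the scene. Friction and masses are not known exactly. Their poses are not given: they have to be found in the camera images.
- vise: Small green vise bolted to the bench. Origin at bench level under the middle of the rear jaw's flat seat face (the jaw nearer the robot); x points from rear to front jaw, the way the plate comes off, y left, z up. Rear jaw: x -55 to 0, y -45 to 45, top at z 58 mm. Front jaw: x 100 to 130 mm, same width and height. Foot 75 mm wide, x -85 to 175 mm.
- tap_left (a point): Place to tap at the plate's left (+y) overhanging end, on its back face (towards the rear jaw and the robot): 66 mm left of the vise's middle, 78 mm above the bench. x axis: the tapping direction, square to the face. Its x in the vise's frame is the gap behind that end: 0 at the start, at least 8 mm wanted, 18 mm at most.
- tap_right (a point): The same at the plate's right (-y) overhanging end, 66 mm right of the vise's middle, 78 mm above the bench.
- mallet: Small mallet, 0.15 to 0.3 kg, standing on its head, handle up. Origin at the centre of the head's underside; x along the head, z up. Head 70 mm long (flat black striking faces at x = -35 and 35 mm), 36 mm wide (y), 34 mm high. Flat wooden handle 16 mm (x) by 24 mm (y), up to z 102 mm. Grip across the 16 mm, just above the head, fingers in line with the head. It may tilt in the grip as it taps.
- mat: Cork mat fixed on the bench, 120 mm (x) by 100 mm (y), 4 mm thick, on which the mallet stands. Origin at the centre of its underside.
- tray: White parts tray, 120 x 100 x 25 mm, fixed on the bench; origin at the centre of its underside. Not needed.
- bottle: White plastic bottle, 44 mm across, 85 mm tall, standing loose near the vise; origin at the centre of its underside. Leave alone.
- tin: Flat round aluminium tin, 44 mm across, 18 mm tall, loose near the vise; origin at the centre of its underside. Leave alone.
- driver: Screwdriver 150 mm long, dark wooden handle, lying loose to the left of the vise and pointing away from it, its handle under the plate's left end (below 35 mm height). Origin on the bench under it. Leave alone.
- plate: Plain aluminium jaw plate 164 (y) x 12 (x) x 50 mm high, bottom edge 45 mm above the bench, held by friction on two level pins 34 mm left and right of the middle. Origin at the left pin, on the back face. About 9 N at a tap point slides that end out, the other stays; 0.016 rad askew it jams and needs 25 N. From jam to jam a tapped end moves 3 to 4 mm (half that from square). No spring back.
There are look-alikes about, which are no part of the job. Several things have the shape of the mat; the one meant has the colours described above.

How it is judged (in metres and radians):
On the way, in this order (a step that is already met when the one before it is completed fails the run):
1. the mallet is lifted off its mat (z of mallet in the frame of mat above 0.03 m), for 0.2 s.
2. the plate stands at least 8 mm (less half a millimetre) off the jaw at both ends (x of each of tap_left, tap_right in the frame of vise above 0.0075 m), for 0.2 s.
At the end, for the whole second after the job is handed in: both tap points are at least 7.5 mm off the jaw's seat face, and the mallet stands at rest on its head on the mat (within 40 mm of the mat's middle, upright within 0.1 rad), released (all of step 2 and angle between mallet's own z axis and vertical below 0.1 rad and horizontal distance between mallet and mat below 0.04 m and z of mallet in the frame of mat below 0.008 m and linear speed of mallet below 0.02 m/s); the robot touches nothing.
It fails at once if the mallet presses the plate with more than 20 N (contact force between mallet and plate above 20 N).
It fails at once if the gripper or arm pushes the plate itself (contact force between any of the fingers, the arm and plate above 2 N).
It fails at once if a bystander is moved more than 20 mm (distance of any of bottle, tin, driver from where it was at the start of the episode above 0.02 m).
It also fails if it takes over 70 s, if anything falls off the work surface, if the arm or the gripper's body presses on something with over 40 N, if the wrist force passes 120 N, or if a joint passes its speed limit or range.

## Working session

There is one attempt and no reset: what is moved stays moved. The work goes in short steps, Python scripts to look and compute and a tool call to move; the robot and the scene stay as the last step left them, time stands still between calls to the robot, and variables do not carry over. Pictures are saved under pics/ and viewed, at most 10 in all, crops included, and the job is handed in when it is done.

Besides the shell and the picture viewer there is one more tool, called after ">>>" by a JSON object that holds its "api" and its "payload". drive_tool: Moves the arm, as the interface text tells. Its arguments: {"type":"object","properties":{"steps":{"type":"array","items":{"type":"array","items":{"type":"number"}}}},"required":["steps"]}

```bash
mkdir -p pics; ls; cat > h.py <<'E'
import numpy as np, cv2
from scipy.spatial.transform import Rotation as R
from bench import telemetry, optics, ctrl, silhouettes, spot_point
def q2m(q): return R.from_quat([q[1],q[2],q[3],q[0]]).as_matrix()
def snap(cam):
    s=telemetry.observe(); p,d=optics.read_camera(cam); c=optics.get_calibration(cam)
    f=210/np.tan(np.radians(c["fovy"])/2)
    if "hand_eye" in c:
        T=np.eye(4);T[:3,:3]=q2m(s["tool_rot"]);T[:3,3]=s["tcp_pos"];T=T@np.array(c["hand_eye"])
    else:
        T=np.eye(4);T[:3,:3]=q2m(c["orientation"]);T[:3,3]=c["position"]
    v,u=np.mgrid[0:420,0:560]
    X=np.stack([(u-c["cx"])/f*d,(v-c["cy"])/f*d,d],-1)@T[:3,:3].T+T[:3,3]
    X[d==0]=np.nan
    return p,d,X,T,f,c
def save(n,p): cv2.imwrite("pics/"+n,p[...,::-1])
E
python3 - <<'E'
from h import *
s=telemetry.observe();print(s)
for c in ("scene","side"):
    p,d,X,T,f,cc=snap(c);save(c+"0.png",p);np.savez(c+"0.npz",p=p,X=X);print(c,T.round(2).tolist(),cc)
    for n in ("mallet","mat","vise","plate","tap_left","tap_right","bottle","driver","tin"):
        for r in spot_point(c,n)[:3]:
            u,v=r["at"][0]*560,r["at"][1]*420
            print(c,n,round(r["confidence"],2),int(u),int(v),X[min(int(v),419),min(int(u),559)].round(0))
E
```

```text
pics
{'time': 0.0, 'joint_pos': array([-0.09919273,  0.33393008,  0.03988224,  1.46624576, -0.0134167 ,
        1.34328106, -0.05852452]), 'qd': array([-0.00167076,  0.00079946, -0.00035781, -0.00071158, -0.00015086,
        0.00041483, -0.00025199]), 'joint_efforts': array([ 4.63630895e-04, -6.58554840e+01,  1.36586554e+00, -4.05554795e+01,
        1.68904377e-02,  1.27170872e-02, -1.99809978e-05]), 'tcp_pos': array([ 6.49677786e+02, -2.45704980e-02,  3.03021362e+02]), 'tool_rot': array([-5.30044856e-04,  7.07127924e-01,  7.07085186e-01, -5.97927050e-04]), 'force': array([-0.27698897,  0.25624843,  0.01794212]), 'wrist_torque': array([-0.05915318, -0.0096082 ,  0.03530514]), 'gripper_force': 0.0, 'finger_gap': 85.20597934407822}
scene [[0.27, 0.48, -0.83, 1258.3], [0.96, -0.14, 0.23, -224.18], [-0.01, -0.86, -0.5, 551.83], [0.0, 0.0, 0.0, 1.0]] {'fovy': 51.262876486549715, 'cx': 273.72639489896727, 'cy': 220.90420953360282, 'position': array([1258.30279626, -224.18000809,  551.82821753]), 'orientation': array([-0.39510835,  0.69281314,  0.52149511, -0.30321971])}
scene mallet 0.72 1
[... 640 characters left out ...]
663401845573, 'position': array([107.2344604 , 988.96701994, 705.57941596]), 'orientation': array([ 0.09656132, -0.16247717,  0.85585662, -0.48144213])}
side mallet 0.94 316 176 [ 496. -236.   24.]
side mat 0.84 254 168 [ 703. -258.    2.]
side mat 0.73 358 211 [ 342. -125.    5.]
side mat 0.61 386 181 [ 307. -316.    4.]
side vise 0.74 255 226 [545.  80.  36.]
side plate 0.61 247 218 [566.  80.  54.]
side tap_left 0.95 240 211 [574.  98.  82.]
side tap_right 0.85 265 187 [564. -27.  83.]
side tap_right 0.31 230 254 [575. 159.  -1.]
side bottle 0.47 241 210 [574.  93.  82.]
side driver 0.64 228 252 [574. 169.  12.]
side tin 0.43 255 197 [569.  25.  81.]
side tin 0.17 262 187 [564.  -8.  94.]
```

```bash
python3 - <<'E'
import cv2,numpy as np
a=cv2.imread("pics/scene0.png");b=cv2.imread("pics/side0.png")
cv2.imwrite("pics/scene0b.png",cv2.resize(a,(800,600),interpolation=2));cv2.imwrite("pics/side0b.png",cv2.resize(b[110:290,170:410],(800,600),interpolation=2))
E
```

```text
(no output)
```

View pics/scene0b.png

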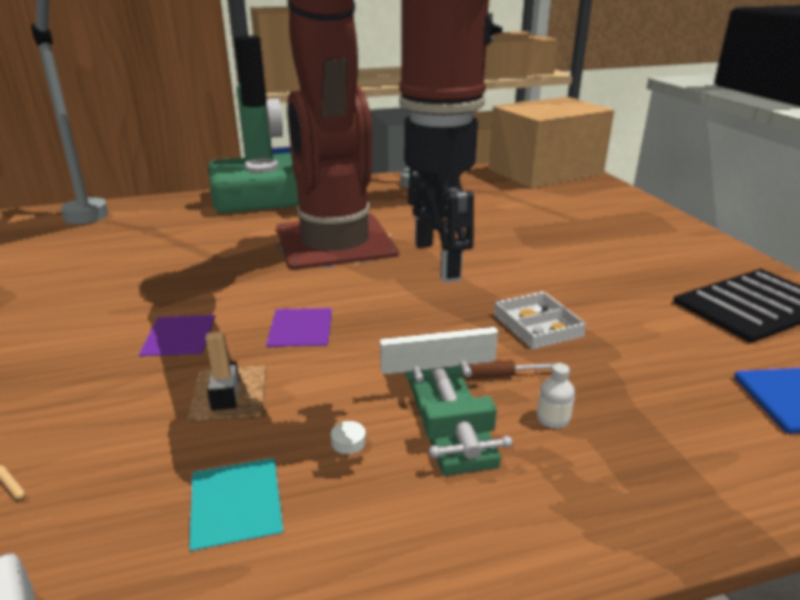

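View pics/side0b.png

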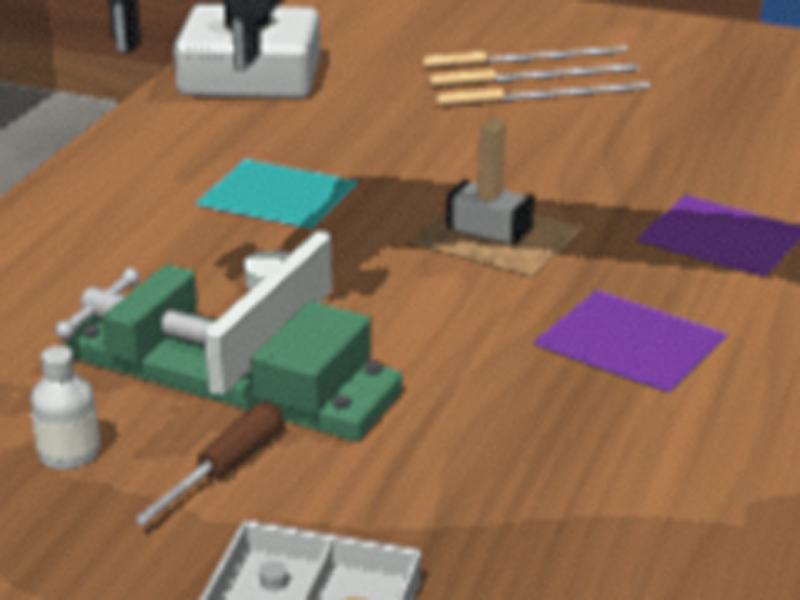

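The cork mat with the mallet on it is at about (228,392) in the enlarged scene picture. The look-alike mats are purple at (180,335) and (300,327), teal at (236,503) and blue at (775,395). Only the one at (228,392) is cork-brown and carries the mallet. The white plate sits at about (440,350) and the driver's handle is under its left end. Next I fit poses from the depth data.

```bash
python3 - <<'E'
from h import *
for c in ("scene","side"):
    z=np.load(c+"0.npz");X=z["X"];p=z["p"].astype(int)
    print(c,"bench z",np.nanmedian(X[...,2][(abs(X[...,0]-600)<100)&(abs(X[...,1]+150)<30)&(abs(X[...,2])<12)]))
    sat=p.max(-1)-p.min(-1)
    m=(X[...,0]>520)&(X[...,0]<640)&(X[...,1]>-90)&(X[...,1]<150)&(X[...,2]>62)&(X[...,2]<92)&(sat<40)
    P=X[m];print("plate",len(P),P.min(0),P.max(0))
    # line fit x = a + b y robust
    from scipy.optimize import least_squares
    r=least_squares(lambda q:q[0]+q[1]*(P[:,1]-40)-P[:,0],[570,0],loss="soft_l1");print("x=a+b(y-40)",r.x,np.median(abs(r.fun)),"y pct",np.percentile(P[:,1],[0.5,2,50,98,99.5]).round(1))
    g=(p[...,1]>p[...,0]+15)&(p[...,1]>p[...,2]+5)&(X[...,0]>440)&(X[...,0]<800)&(abs(X[...,1]-30)<130)&(X[...,2]>52)&(X[...,2]<64)
    P=X[g];print("green top",len(P))
    for lo,hi in ((480,575),(640,730)):
        Q=P[(P[:,0]>lo)&(P[:,0]<hi)]
        if len(Q)>20: print(cv2.minAreaRect(Q[:,:2].astype(np.float32)),np.median(Q[:,2]))
    m=(abs(X[...,0]-520)<70)&(abs(X[...,1]+250)<70)
    for lo,hi in ((24,46),(55,100),(100,112)):
        Q=X[m&(X[...,2]>lo)&(X[...,2]<hi)]
        if len(Q)>10: print("mallet z",lo,hi,len(Q),cv2.minAreaRect(Q[:,:2].astype(np.float32)),np.median(Q,axis=0).round(1),np.percentile(Q[:,2],98))
    ck=m&(abs(X[...,2]-4)<8)&(p[...,0]-p[...,2]<75)
    print("cork-ish",ck.sum())
E
```

```text
scene bench z 1.5043452935682353
plate 1028 [569.4799144  -48.71086004  62.02582069] [589.51458017 113.91860356  91.98862974]
x=a+b(y-40) [5.80349402e+02 8.93476798e-02] 0.8031531757255834 y pct [-47.8 -45.8  30.7 110.  113.3]
green top 609
((683.6092529296875, 22.736665725708008), (88.78192901611328, 31.758255004882812), 83.83707427978516) 58.91529936778062
mallet z 24 46 374 ((502.8660888671875, -262.23919677734375), (35.61907958984375, 76.11886596679688), 82.72660064697266) [ 521.3 -261.5   37.3] 44.020725970390764
mallet z 55 100 258 ((507.8631896972656, -260.7108154296875), (14.213937759399414, 26.31959342956543), 18.687170028686523) [ 509.6 -262.2   78.3] 99.11972162553714
mallet z 100 112 88 ((503.7605285644531, -262.3773498535156), (23.019058227539062, 16.72205924987793), 78.38338470458984) [ 507.6 -262.2  106.3] 108.61455348626731
cork-ish 1824
side bench z -1.0543024941686099
plate 417 [560.70937268 -44.98166017  62.00640941] [588.32215153 121.52892232  91.94723272]
x=a+b(y-40) [5.69763577e+02 9.77279460e-02] 0.9076529324895546 y pct [-42.4 -40.3  50.7 117.5 118.3]
green top 709
((541.9518432617188, 37.38735580444336), (95.3802719116211, 58.606597900390625), 84.54444885253906) 56.79917876080839
((681.3969116210938, 26.180078506469727), (91.04412078857422, 30.47000503540039), 83.42158508300781) 56.52251450637277
mallet z 24 46 213 ((500.8463439941406, -256.93756103515625), (44.83592224121094, 70.92375183105469), 88.91111755371094) [ 495.9 -249.1   34.6] 44.682840877313126
mallet z 55 100 108 ((496.7845153808594, -255.84097290039062), (26.0247859954834, 16.398792266845703), 47.771114349365234) [ 498.  -250.6   79.2] 99.42847631223503
mallet z 100 112 27 ((501.2336730957031, -259.296875), (28.480987548828125, 15.121014595031738), 86.33765411376953) [ 500.8 -255.5  103.7] 107.67062899046354
cork-ish 580
```

>>> {"api": "drive_tool", "payload": {"steps": [[8.5,-4,-2,0,0],[8.5,-4,-2,0,0],[8.5,-4,-2,0,0],[8.5,-4,-2,0,0],[8.5,-4,-2,0,0],[8.5,0,0,0,0],[8.5,0,0,0,0]]}}

```text
time: 1.7
tcp_pos: [549.5, -201.2, 304.2]
tool_rot: [0.0, 0.708, 0.706, 0.0]
force: [0.7, 1.5, -0.1]
finger_gap: 85.0
gripper_force: 0.0
```

```bash
python3 - <<'E'
from h import *
p,d,X,T,f,c=snap("wrist");save("w1.png",p);np.savez("w1.npz",p=p,X=X);print(T.round(3),f)
for n in ("mallet","mat"):
    for r in spot_point("wrist",n)[:3]:
        u,v=r["at"][0]*560,r["at"][1]*420
        print(n,round(r["confidence"],2),int(u),int(v),X[min(int(v),419),min(int(u),559)].round(0))
print(X[...,2][::40,::40].round())
m=(abs(X[...,0]-520)<80)&(abs(X[...,1]+250)<80)
for lo,hi in ((30,46),(100,114)):
    Q=X[m&(X[...,2]>lo)&(X[...,2]<hi)]
    if len(Q)>10: print("mallet z",lo,hi,len(Q),cv2.minAreaRect(Q[:,:2].astype(np.float32)),np.median(Q,axis=0).round(1))
E
```

```text
[[ 1.00000e+00 -4.00000e-03  0.00000e+00  5.49422e+02]
 [-4.00000e-03 -9.60000e-01 -2.80000e-01 -1.30403e+02]
 [ 1.00000e-03  2.80000e-01 -9.60000e-01  3.74512e+02]
 [ 0.00000e+00  0.00000e+00  0.00000e+00  1.00000e+00]] 369.3645626945819
mallet 0.78 237 227 [ 506. -248.   35.]
mat 0.9 67 101 [ 343. -130.    3.]
mat 0.73 66 284 [ 310. -324.    4.]
mat 0.62 431 227 [ 707. -259.    4.]
[[ -0.   1.   2.  -1.  -0.  -0.   1.   0.  -0.   1.  -1.   1.   1.  -0.]
 [ -1.   4.  -1.   1.   1.  -1.  -1.   1.   0.  -1.   1.  -1.  -0.   1.]
 [ -1.   4.   4.   4.   0.   0.   2.   0.   0.   2.  18.  -0.   0.   1.]
 [  4.   4.   3.   4.  -1.  -0.  -0.   1.   0.   1.  -1.   1.   1.   2.]
 [  1.  -1.   0.   2.   0.   1.  nan   1.   1.   0.   1.  -0.  -1.   0.]
 [ -0.   0.   0.  -0.   1.   4.   3.   3.  -1.   1.   4.   4.   5.   1.]
 [  0.   4.  -0.  -0.  -0.  38.  54.   3.   1.   0.   5.   5.   4.  -1.]
 [  0.   3.   5.   5. 258.   1.   0.  -0.   1.   0. 255.   1.   0.  -1.]
 [ -1.   1.   4. 280. 261.  -1.  -1.  -0.  -0.   1. 258. 282.   2.  -0.]
 [301. 294. 300. 305.   0.   0.   0.   0.   1.  -0.  -1. 306. 300. 294.]
 [310. 299. 297. 318. 318. 311. 311. 311. 311. 311. 317. 317. 297. 299.]]
mallet z 30 46 2009 ((501.4908447265625, -260.40185546875), (36.30191421508789, 70.163330078125), 82.45123291015625) [ 507.7 -256.7   36.4]
mallet z 100 114 567 ((501.67205810546875, -260.1563720703125), (23.952285766601562, 16.205772399902344), 82.68858337402344) [ 502.2 -258.9  105.9]
```

View pics/w1.png

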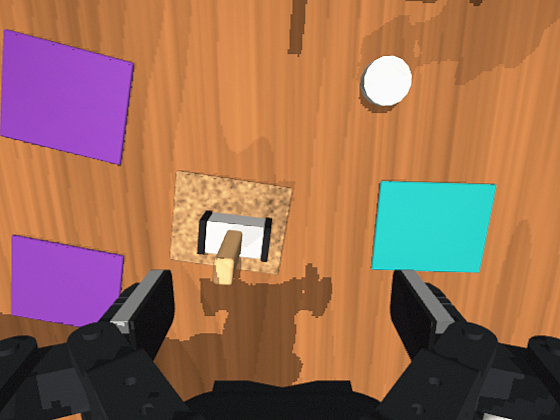

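The wrist picture shows the mallet head at (236,237), its handle foreshortened at (227,265), on the only cork mat, centred at about (230,222). That confirms it against the purple and teal mats. Its centre is (501.6, −260.3) with yaw about −0.13. Next I take one wrist view over the vise for precise plate geometry.

>>> {"api": "drive_tool", "payload": {"steps": [[8.5,4,0.5,0,0],[8.5,4,0.5,0,0],[8.5,4,0.5,0,0],[8.5,4,0.5,0,0],[8.5,4,0.5,0,0],[8.5,4,0.5,0,0],[8.5,4,0.5,0,0],[8.5,0,0,0,0],[8.5,0,0,0,0]]}}

```text
time: 2.75
tcp_pos: [584.8, 82.4, 303.6]
tool_rot: [-0.0, 0.706, 0.709, -0.0]
force: [-0.1, -0.8, -0.8]
finger_gap: 84.9
gripper_force: 0.0
```

```bash
cat >> h.py <<'E'
def plate(X,p,tag=""):
    sat=p.astype(int).max(-1)-p.astype(int).min(-1)
    m=(abs(X[...,0]-575)<60)&(abs(X[...,1]-30)<110)&(X[...,2]>90)&(X[...,2]<100)
    Q=X[m]; a=cv2.minAreaRect(Q[:,:2].astype(np.float32)); print(tag,"plate top",len(Q),a,np.median(Q[:,2]))
    # back edge per y-bin
    ys=np.arange(-40,110,5.); b=[(y,np.percentile(Q[abs(Q[:,1]-y)<2.5][:,0],3),np.percentile(Q[abs(Q[:,1]-y)<2.5][:,0],97)) for y in ys if (abs(Q[:,1]-y)<2.5).sum()>8]
    b=np.array(b); print("back fit (slope, x at y=30)",np.polyfit(b[:,0]-30,b[:,1],1).round(4),"front",np.polyfit(b[:,0]-30,b[:,2],1).round(4), "n",len(b))
E
python3 - <<'E'
from h import *
p,d,X,T,f,c=snap("wrist");save("w2.png",p);np.savez("w2.npz",p=p,X=X);print(T[:3,3])
plate(X,p)
q=p.astype(int)
g=(q[...,1]>q[...,0]+15)&(q[...,1]>q[...,2]+5)&(abs(X[...,1]-30)<130)&(X[...,2]>52)&(X[...,2]<64)
for lo,hi in ((480,580),(640,730)):
    Q=X[g&(X[...,0]>lo)&(X[...,0]<hi)]
    if len(Q)>20: print("jaw",cv2.minAreaRect(Q[:,:2].astype(np.float32)),np.median(Q[:,2]))
for n in ("vise","tap_left","tap_right","bottle","driver","tin"):
    for r in spot_point("wrist",n)[:1]:
        u,v=r["at"][0]*560,r["at"][1]*420
        print(n,round(r["confidence"],2),int(u),int(v),X[min(int(v),419),min(int(u),559)].round(0))
E
```

```text
[584.29980088 153.18021203 373.90632057]
 plate top 2759 ((573.9502563476562, 34.66556930541992), (164.55874633789062, 12.028986930847168), 84.77753448486328) 95.19765895488047
back fit (slope, x at y=30) [9.12000e-02 5.67924e+02] front [9.210000e-02 5.790803e+02] n 30
jaw ((540.2713623046875, 38.568382263183594), (89.39413452148438, 54.30449295043945), 84.78826141357422) 58.111004887007425
jaw ((681.8729858398438, 25.808712005615234), (89.20179748535156, 29.588863372802734), 85.0290298461914) 58.089805366980414
vise 0.8 268 217 [574.  65.  94.]
tap_left 0.72 267 165 [569.  91.   0.]
tap_right 0.59 258 313 [564. -21.  95.]
bottle 0.74 382 88 [nan nan nan]
driver 0.81 267 95 [571. 159.  17.]
```

View pics/w2.png

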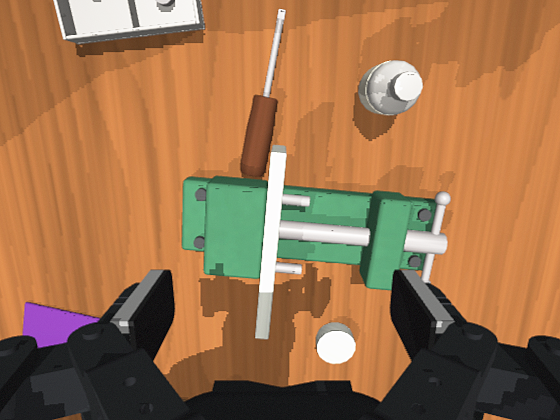

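The wrist picture shows the plate as a white strip from (278,150) to (262,338) with the rear jaw left of it at (237,228). The driver's handle is under the left end at (258,140), the bottle at (390,88) and the tin at (336,343). The vise yaw is −0.091, with the back face centre at (568.0, 35.2). Now to the mallet.

>>> {"api": "drive_tool", "payload": {"steps": [[8.5,-4.3,-1.04,0,0],[8.5,-4.3,-1.04,0,0],[8.5,-4.3,-1.04,0,0],[8.5,-4.3,-1.04,0,0],[8.5,-4.3,-1.04,0,0],[8.5,-4.3,-1.04,0,0],[8.5,-4.3,-1.04,0,0],[8.5,-4.2,-1.04,0,0],[8.5,0,0,4,0.13],[8.5,0,0,4,0],[8.5,0,0,0,0],[8.5,0,0,0,0]]}}

```text
time: 4.3
tcp_pos: [501.7, -263.1, 224.5]
tool_rot: [-0.0, 0.751, 0.66, -0.0]
force: [1.6, 0.1, 0.2]
finger_gap: 85.3
gripper_force: 0.0
```

```bash
cat >> h.py <<'E'
def pose():
    s=telemetry.observe(); M=q2m(s["tool_rot"]); yaw=np.arctan2(M[1,1],M[0,1])
    print("t",round(s["time"],2),"tcp",s["tcp_pos"].round(2),"yaw(tool y)",round(yaw,4),"z ax",M[:,2].round(4)); return s,M
def togo(x,y,z):
    s,M=pose(); print("shift cm",(M.T@(np.array([x,y,z])-s["tcp_pos"])/10).round(2))
E
python3 -c "
from h import *
togo(501.6,-260.3,116)"
```

```text
t 4.3 tcp [ 501.67 -263.1   224.54] yaw(tool y) -0.1297 z ax [-8.e-04  2.e-04 -1.e+00]
shift cm [ 0.28 -0.03 10.85]
```

>>> {"api": "drive_tool", "payload": {"steps": [[8.5,0.28,-0.03,4,0],[8.5,0,0,4,0],[8.5,0,0,2.8,0],[8.5,0,0,0,0],[1,0,0,0,0],[1,0,0,0,0],[1,0,0,0,0],[1,0,0,0,0],[1,0,0,0,0],[1,0,0,0,0],[1,0,0,0,0]]}}

```text
time: 5.4
tcp_pos: [502.3, -260.4, 116.9]
tool_rot: [0.001, 0.752, 0.66, 0.0]
force: [-1.3, 1.2, 6.3]
finger_gap: 15.6
gripper_force: 59.7
```

```bash
python3 -c "
from h import *
s,M=pose();print(s['finger_gap'],s['gripper_force'],s['force'])"
```

```text
t 5.4 tcp [ 502.31 -260.4   116.93] yaw(tool y) -0.13 z ax [ 1.2e-03 -4.0e-04 -1.0e+00]
15.567345263560998 59.74514901638031 [-1.34039016  1.19220769  6.33532414]
```

>>> {"api": "drive_tool", "payload": {"steps": [[1,0,0,-2,0],[1,0,0,-3,0],[1,0,0,-3.3,0],[1,4,0,0,-0.039],[1,4,0,0,0],[1,0,0,0,0],[1,0,0,0,0]]}}

```text
time: 6.1
tcp_pos: [510.7, -179.6, 198.8]
tool_rot: [-0.0, 0.738, 0.675, -0.0]
force: [0.3, -1.2, -2.5]
finger_gap: 15.6
gripper_force: 58.8
```

```bash
python3 - <<'E'
from h import *
s,M=pose();print(s['finger_gap'],s['gripper_force'],s['force'])
togo(512.2,-25.9,200)
p,d,X,T,f,c=snap("wrist");save("w3.png",p)
t=s["tcp_pos"]
L=(X-t)@M   # tool coords
m=(abs(L[...,0])<60)&(abs(L[...,1])<45)&(L[...,2]>60)&(L[...,2]<112)
np.savez("w3.npz",L=L,p=p)
for lo,hi in ((73,80),(80,108)):
  Q=L[m&(L[...,2]>lo)&(L[...,2]<hi)]; print(lo,len(Q),cv2.minAreaRect(Q[:,:2].astype(np.float32)) if len(Q)>5 else "",np.median(Q,axis=0).round(1))
E
```

```text
t 6.1 tcp [ 510.66 -179.61  198.84] yaw(tool y) -0.0887 z ax [-4.e-04  2.e-04 -1.e+00]
15.635633996248819 58.7933224439621 [ 0.29890521 -1.19184362 -2.50501757]
t 6.1 tcp [ 510.66 -179.61  198.84] yaw(tool y) -0.0887 z ax [-4.e-04  2.e-04 -1.e+00]
shift cm [15.32 -1.21 -0.11]
73 2718 ((-0.3069038391113281, -0.48790740966796875), (35.94310760498047, 70.16136169433594), 0.1758536994457245) [ 4.1 -1.4 78.8]
80 6005 ((1.389296531677246, -0.47566986083984375), (32.871253967285156, 70.42049407958984), 0.10072591155767441) [15.2 -0.6 81.7]
```

View pics/w3.png

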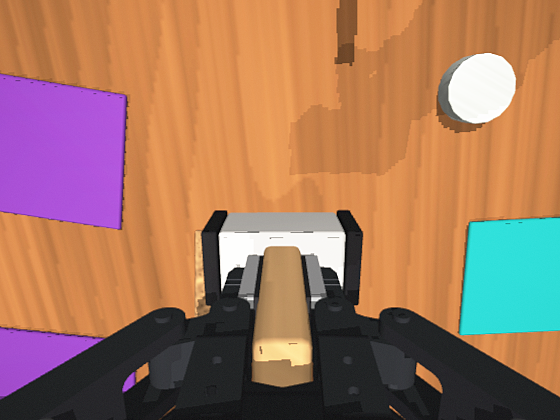

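The mallet is held upright and centred, head at (282,260) in the picture, face at about 34.5 mm ahead of the tool axis. Now I go behind the right end.

>>> {"api": "drive_tool", "payload": {"steps": [[1,3,-0.3,0,0],[1,4,-0.3,0,0],[1,4,-0.3,0,0],[1,3,-0.3,0,0.002],[1,1.3,0,1,0],[1,0,0,1.4,0],[1,0,0.5,0,0],[1,0,0.5,0,0],[1,0,0,0,0],[1,0,0,0,0]]}}

```text
time: 7.15
tcp_pos: [523.0, -29.2, 175.1]
tool_rot: [0.0, 0.74, 0.673, 0.0]
force: [0.1, 0.0, -2.0]
finger_gap: 15.1
gripper_force: 58.8
```

```bash
cat >> h.py <<'E'
u=np.array([np.cos(.0912),-np.sin(.0912)]);v=np.array([-u[1],u[0]]);O=np.array([568.0,35.2])
def vis():
    s,M=pose(); r=s["tcp_pos"][:2]-O; print("vise frame tcp x,y",(r@u).round(2),(r@v).round(2),"face x",(r@u+34.5).round(2),"F along u",(s["force"][:2]@u).round(2))
E
python3 -c "
from h import *
vis()"
```

```text
t 7.15 tcp [522.95 -29.2  175.14] yaw(tool y) -0.0946 z ax [ 3.e-04 -2.e-04 -1.e+00]
vise frame tcp x,y -38.99 -68.24 face x -4.49 F along u 0.06
```

>>> {"api": "drive_tool", "payload": {"steps": [[1,0,0.15,0,0],[1,0,0.15,0,0],[1,0,0.1,0,0],[1,0,0.05,0,0],[1,0,0.05,0,0],[1,0,0,0,0]]}}

```text
time: 7.75
tcp_pos: [527.6, -28.6, 174.9]
tool_rot: [-0.0, 0.739, 0.674, -0.0]
force: [-0.5, 0.1, -1.5]
finger_gap: 15.3
gripper_force: 58.8
```

>>> {"api": "drive_tool", "payload": {"steps": [[1,0,0.05,0,0],[1,0,0,0,0]]}}

```text
time: 7.95
tcp_pos: [527.8, -28.6, 174.8]
tool_rot: [-0.0, 0.739, 0.673, -0.0]
force: [-1.8, -0.8, -1.2]
finger_gap: 15.4
gripper_force: 59.0
```

>>> {"api": "drive_tool", "payload": {"steps": [[1,0,0.05,0,0],[1,0,0,0,0]]}}

```text
time: 8.15
tcp_pos: [528.0, -28.7, 174.7]
tool_rot: [-0.001, 0.739, 0.673, -0.001]
force: [-5.6, 0.8, 1.1]
finger_gap: 15.2
gripper_force: 59.3
```

>>> {"api": "drive_tool", "payload": {"steps": [[1,0,0.05,0,0],[1,0,0,0,0]]}}

```text
time: 8.35
tcp_pos: [528.1, -28.7, 174.6]
tool_rot: [-0.001, 0.739, 0.673, -0.001]
force: [-6.9, 0.4, 2.6]
finger_gap: 15.2
gripper_force: 59.5
```

>>> {"api": "drive_tool", "payload": {"steps": [[1,0,0.05,0,0],[1,0,0,0,0]]}}

```text
time: 8.55
tcp_pos: [528.3, -28.7, 174.5]
tool_rot: [-0.001, 0.739, 0.674, -0.001]
force: [-9.1, 1.4, 2.4]
finger_gap: 15.4
gripper_force: 59.6
```

>>> {"api": "drive_tool", "payload": {"steps": [[1,0,0.05,0,0],[1,0,0,0,0]]}}

```text
time: 8.75
tcp_pos: [528.6, -28.8, 174.5]
tool_rot: [-0.001, 0.739, 0.674, -0.001]
force: [-8.0, 0.6, 4.1]
finger_gap: 15.5
gripper_force: 59.7
```

>>> {"api": "drive_tool", "payload": {"steps": [[1,0,0.05,0,0],[1,0,0.04,0,0],[1,0,0,0,0]]}}

```text
time: 9.05
tcp_pos: [529.5, -28.8, 174.5]
tool_rot: [-0.001, 0.739, 0.674, -0.001]
force: [-8.8, 0.0, 3.9]
finger_gap: 15.1
gripper_force: 59.7
```

>>> {"api": "drive_tool", "payload": {"steps": [[1,0,0.05,0,0],[1,0,0,0,0]]}}

```text
time: 9.25
tcp_pos: [529.8, -28.9, 174.5]
tool_rot: [-0.001, 0.739, 0.674, -0.002]
force: [-10.7, 1.3, 4.5]
finger_gap: 15.2
gripper_force: 59.8
```

>>> {"api": "drive_tool", "payload": {"steps": [[1,0,0.03,0,0],[1,0,0,0,0]]}}

```text
time: 9.45
tcp_pos: [529.9, -28.9, 174.4]
tool_rot: [-0.002, 0.739, 0.674, -0.002]
force: [-11.9, 0.5, 5.9]
finger_gap: 15.4
gripper_force: 59.9
```

```bash
python3 - <<'E'
from h import *
vis()
p,d,X,T,f,c=snap("wrist");plate(X,p)
E
```

```text
t 9.45 tcp [529.87 -28.94 174.44] yaw(tool y) -0.0928 z ax [-4.7e-03  1.0e-04 -1.0e+00]
vise frame tcp x,y -32.13 -67.34 face x 2.37 F along u -11.9
 plate top 13109 ((548.2085571289062, 13.410320281982422), (124.99266815185547, 62.284767150878906), 85.58985137939453) 94.99883968695079
back fit (slope, x at y=30) [3.326000e-01 5.631271e+02] front [7.870000e-02 5.795026e+02] n 24
```

>>> {"api": "drive_tool", "payload": {"steps": [[1,0,-0.5,0,0],[1,2,-0.47,0,0],[1,4,0,0,0],[1,4,0,0,0],[1,3.4,0,0,0],[1,0,0,0,0],[1,0,0,0,0],[1,0,0,0,0]]}}

```text
time: 10.3
tcp_pos: [534.8, 104.2, 174.9]
tool_rot: [0.0, 0.74, 0.673, 0.0]
force: [0.5, 0.5, -2.3]
finger_gap: 15.4
gripper_force: 59.0
```

```bash
python3 - <<'E'
from h import *
vis()
p,d,X,T,f,c=snap("wrist");plate(X,p);np.savez("w4.npz",X=X,p=p);save("w4.png",p)
E
```

```text
t 10.3 tcp [534.76 104.21 174.9 ] yaw(tool y) -0.0943 z ax [ 4.e-04 -4.e-04 -1.e+00]
vise frame tcp x,y -39.39 65.7 face x -4.89 F along u 0.41
 plate top 6776 ((549.2838134765625, 97.84982299804688), (44.96935272216797, 71.78813171386719), 85.9328384399414) 94.70021213098806
back fit (slope, x at y=30) [ -0.6758 602.8054] front [1.867000e-01 5.715043e+02] n 7
```

View pics/w4.png

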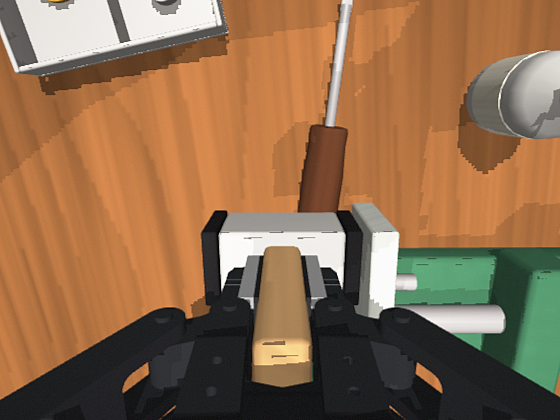

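The mallet face (352,260) is about 5 mm behind the plate's left end (375,240), and the driver is well below it. I advance.

>>> {"api": "drive_tool", "payload": {"steps": [[1,0,0.2,0,0],[1,0,0.2,0,0],[1,0,0.1,0,0],[1,0,0.07,0,0],[1,0,0.07,0,0],[1,0,0.07,0,0],[1,0,0.07,0,0],[1,0,0.07,0,0],[1,0,0,0,0]]}}

```text
time: 11.25
tcp_pos: [541.7, 104.2, 174.5]
tool_rot: [-0.001, 0.739, 0.673, -0.002]
force: [-7.7, -1.5, 3.4]
finger_gap: 15.1
gripper_force: 59.7
```

>>> {"api": "drive_tool", "payload": {"steps": [[1,0,0.05,0,0],[1,0,0.05,0,0],[1,0,0,0,0]]}}

```text
time: 11.55
tcp_pos: [542.3, 104.3, 174.4]
tool_rot: [-0.001, 0.739, 0.673, -0.002]
force: [-9.0, -1.6, 2.1]
finger_gap: 15.4
gripper_force: 59.8
```

>>> {"api": "drive_tool", "payload": {"steps": [[1,0,0.05,0,0],[1,0,0,0,0]]}}

```text
time: 11.75
tcp_pos: [542.8, 104.3, 174.4]
tool_rot: [-0.001, 0.739, 0.673, -0.002]
force: [-9.4, -0.8, 3.4]
finger_gap: 15.4
gripper_force: 59.8
```

>>> {"api": "drive_tool", "payload": {"steps": [[1,0,0.04,0,0],[1,0,0,0,0]]}}

```text
time: 11.95
tcp_pos: [543.0, 104.3, 174.4]
tool_rot: [-0.001, 0.739, 0.673, -0.002]
force: [-11.0, -0.5, 4.2]
finger_gap: 15.3
gripper_force: 59.9
```

>>> {"api": "drive_tool", "payload": {"steps": [[1,0,0.04,0,0],[1,0,0,0,0]]}}

```text
time: 12.15
tcp_pos: [543.1, 104.3, 174.4]
tool_rot: [-0.002, 0.739, 0.673, -0.002]
force: [-11.3, -0.6, 5.4]
finger_gap: 15.3
gripper_force: 60.0
```

>>> {"api": "drive_tool", "payload": {"steps": [[1,0,-0.5,0,0],[1,-2.3,-0.38,0,0],[1,-4,0,0,0],[1,-4,0,0,0],[1,-3,0,0,0],[1,0,0,0,0],[1,0,0.3,0,0],[1,0,0.1,0,0],[1,0,0.1,0,0],[1,0,0.1,0,0],[1,0,0.1,0,0],[1,0,0,0,0]]}}

```text
time: 13.35
tcp_pos: [530.2, -26.8, 174.5]
tool_rot: [-0.001, 0.739, 0.674, -0.001]
force: [-6.9, 0.6, 2.0]
finger_gap: 14.9
gripper_force: 59.6
```

>>> {"api": "drive_tool", "payload": {"steps": [[1,0,0.07,0,0],[1,0,0.06,0,0],[1,0,0,0,0]]}}

```text
time: 13.65
tcp_pos: [531.0, -27.0, 174.3]
tool_rot: [-0.001, 0.739, 0.674, -0.001]
force: [-8.9, -0.2, 2.7]
finger_gap: 15.3
gripper_force: 59.8
```

>>> {"api": "drive_tool", "payload": {"steps": [[1,0,0.05,0,0],[1,0,0,0,0]]}}

```text
time: 13.85
tcp_pos: [531.4, -27.0, 174.3]
tool_rot: [-0.002, 0.739, 0.674, -0.002]
force: [-10.1, -0.5, 3.3]
finger_gap: 15.7
gripper_force: 59.9
```

>>> {"api": "drive_tool", "payload": {"steps": [[1,0,0.05,0,0],[1,0,0,0,0]]}}

```text
time: 14.05
tcp_pos: [531.9, -27.1, 174.3]
tool_rot: [-0.002, 0.739, 0.674, -0.002]
force: [-9.6, -0.4, 3.1]
finger_gap: 15.6
gripper_force: 59.9
```

>>> {"api": "drive_tool", "payload": {"steps": [[1,0,0.05,0,0],[1,0,0,0,0]]}}

```text
time: 14.25
tcp_pos: [532.3, -27.1, 174.3]
tool_rot: [-0.002, 0.739, 0.674, -0.002]
force: [-10.7, 0.3, 4.0]
finger_gap: 15.4
gripper_force: 60.0
```

>>> {"api": "drive_tool", "payload": {"steps": [[1,0,-0.5,0,0],[1,2.3,-0.28,0,0],[1,4,0,0,0],[1,4,0,0,0],[1,3,0,0,0],[1,0,0,0,0],[1,0,0.3,0,0],[1,0,0.1,0,0],[1,0,0.1,0,0],[1,0,0.1,0,0],[1,0,0.1,0,0],[1,0,0,0,0]]}}

```text
time: 15.45
tcp_pos: [544.1, 104.3, 174.4]
tool_rot: [-0.002, 0.739, 0.673, -0.001]
force: [-8.2, 4.8, 1.1]
finger_gap: 15.5
gripper_force: 59.6
```

>>> {"api": "drive_tool", "payload": {"steps": [[1,0,0.06,0,0],[1,0,0.05,0,0],[1,0,0,0,0]]}}

```text
time: 15.75
tcp_pos: [544.9, 104.3, 174.4]
tool_rot: [-0.002, 0.739, 0.673, -0.001]
force: [-9.0, 3.9, 2.2]
finger_gap: 15.2
gripper_force: 59.7
```

>>> {"api": "drive_tool", "payload": {"steps": [[1,0,0.05,0,0],[1,0,0,0,0]]}}

```text
time: 15.95
tcp_pos: [545.2, 104.2, 174.4]
tool_rot: [-0.002, 0.739, 0.673, -0.001]
force: [-10.9, 3.9, 3.0]
finger_gap: 15.4
gripper_force: 59.8
```

>>> {"api": "drive_tool", "payload": {"steps": [[1,0,-0.5,0,0],[1,-2.3,-0.26,0,0],[1,-4,0,0,0],[1,-4,0,0,0],[1,-3,0,0,0],[1,0,0,0,0],[1,0,0.3,0,0],[1,0,0.1,0,0],[1,0,0.1,0,0],[1,0,0.1,0,0],[1,0,0.1,0,0],[1,0,0,0,0]]}}

```text
time: 17.15
tcp_pos: [532.8, -27.7, 174.2]
tool_rot: [-0.001, 0.739, 0.674, -0.002]
force: [-8.7, -3.0, 0.5]
finger_gap: 15.4
gripper_force: 59.6
```

>>> {"api": "drive_tool", "payload": {"steps": [[1,0,0.06,0,0],[1,0,0.05,0,0],[1,0,0,0,0]]}}

```text
time: 17.45
tcp_pos: [533.5, -27.7, 174.1]
tool_rot: [-0.002, 0.739, 0.674, -0.002]
force: [-9.9, -2.1, 2.2]
finger_gap: 15.1
gripper_force: 59.7
```

>>> {"api": "drive_tool", "payload": {"steps": [[1,0,0.05,0,0],[1,0,0,0,0]]}}

```text
time: 17.65
tcp_pos: [534.0, -27.8, 174.1]
tool_rot: [-0.002, 0.739, 0.674, -0.002]
force: [-10.0, -2.5, 3.0]
finger_gap: 15.4
gripper_force: 59.7
```

>>> {"api": "drive_tool", "payload": {"steps": [[1,0,0.05,0,0],[1,0,0,0,0]]}}

```text
time: 17.85
tcp_pos: [534.4, -27.8, 174.1]
tool_rot: [-0.002, 0.739, 0.674, -0.002]
force: [-10.4, -2.8, 3.0]
finger_gap: 15.3
gripper_force: 59.8
```

>>> {"api": "drive_tool", "payload": {"steps": [[1,0,-0.5,0,0],[1,2.3,-0.16,0,0],[1,4,0,0,0],[1,4,0,0,0],[1,3,0,0,0],[1,0,0,0,0],[1,0,0.2,0,0],[1,0,0.1,0,0],[1,0,0.1,0,0],[1,0,0.1,0,0],[1,0,0.06,0,0],[1,0,0,0,0]]}}

```text
time: 19.05
tcp_pos: [546.1, 104.3, 174.4]
tool_rot: [-0.002, 0.739, 0.673, -0.001]
force: [-7.3, 4.2, 0.6]
finger_gap: 15.2
gripper_force: 59.6
```

>>> {"api": "drive_tool", "payload": {"steps": [[1,0,0.05,0,0],[1,0,0.05,0,0],[1,0,0,0,0]]}}

```text
time: 19.35
tcp_pos: [546.9, 104.3, 174.4]
tool_rot: [-0.002, 0.739, 0.673, -0.001]
force: [-9.1, 4.2, 2.1]
finger_gap: 15.2
gripper_force: 59.7
```

>>> {"api": "drive_tool", "payload": {"steps": [[1,0,0.05,0,0],[1,0,0,0,0]]}}

```text
time: 19.55
tcp_pos: [547.3, 104.2, 174.4]
tool_rot: [-0.002, 0.739, 0.673, -0.001]
force: [-9.5, 4.4, 1.7]
finger_gap: 15.0
gripper_force: 59.7
```

>>> {"api": "drive_tool", "payload": {"steps": [[1,0,0.04,0,0],[1,0,0,0,0]]}}

```text
time: 19.75
tcp_pos: [547.5, 104.2, 174.4]
tool_rot: [-0.002, 0.739, 0.673, -0.001]
force: [-11.4, 4.6, 1.6]
finger_gap: 15.3
gripper_force: 59.9
```

>>> {"api": "drive_tool", "payload": {"steps": [[1,0,-0.4,0,0],[1,-2.3,-0.28,0,0],[1,-4,0,0,0],[1,-4,0,0,0],[1,-3,0,0,0],[1,0,0,0,0],[1,0,0.2,0,0],[1,0,0.1,0,0],[1,0,0.1,0,0],[1,0,0.1,0,0],[1,0,0.08,0,0],[1,0,0,0,0]]}}

```text
time: 20.95
tcp_pos: [534.9, -27.9, 174.3]
tool_rot: [-0.001, 0.739, 0.674, -0.002]
force: [-8.1, -1.9, 1.5]
finger_gap: 15.3
gripper_force: 59.7
```

>>> {"api": "drive_tool", "payload": {"steps": [[1,0,0.06,0,0],[1,0,0.06,0,0],[1,0,0,0,0]]}}

```text
time: 21.25
tcp_pos: [535.6, -27.9, 174.2]
tool_rot: [-0.001, 0.739, 0.674, -0.002]
force: [-9.0, -1.9, 2.2]
finger_gap: 15.6
gripper_force: 59.8
```

>>> {"api": "drive_tool", "payload": {"steps": [[1,0,0.05,0,0],[1,0,0,0,0]]}}

```text
time: 21.45
tcp_pos: [536.1, -27.9, 174.2]
tool_rot: [-0.002, 0.739, 0.674, -0.002]
force: [-9.8, -1.0, 2.6]
finger_gap: 15.3
gripper_force: 59.8
```

>>> {"api": "drive_tool", "payload": {"steps": [[1,0,0.05,0,0],[1,0,0,0,0]]}}

```text
time: 21.65
tcp_pos: [536.6, -28.0, 174.1]
tool_rot: [-0.002, 0.739, 0.674, -0.002]
force: [-9.7, -1.5, 3.0]
finger_gap: 15.4
gripper_force: 59.8
```

>>> {"api": "drive_tool", "payload": {"steps": [[1,0,-0.4,0,0],[1,2.3,-0.28,0,0],[1,4,0,0,0],[1,4,0,0,0],[1,3,0,0,0],[1,0,0,0,0],[1,0,0.2,0,0],[1,0,0.1,0,0],[1,0,0.1,0,0],[1,0,0.1,0,0],[1,0,0.1,0,0],[1,0,0,0,0]]}}

```text
time: 22.85
tcp_pos: [548.4, 104.0, 174.5]
tool_rot: [-0.002, 0.739, 0.673, -0.001]
force: [-7.3, 4.0, 1.8]
finger_gap: 15.3
gripper_force: 59.6
```

>>> {"api": "drive_tool", "payload": {"steps": [[1,0,0.05,0,0],[1,0,0.05,0,0],[1,0,0,0,0]]}}

```text
time: 23.15
tcp_pos: [549.2, 104.0, 174.5]
tool_rot: [-0.002, 0.739, 0.673, -0.001]
force: [-8.8, 3.9, 1.8]
finger_gap: 15.3
gripper_force: 59.7
```

>>> {"api": "drive_tool", "payload": {"steps": [[1,0,0.05,0,0],[1,0,0,0,0]]}}

```text
time: 23.35
tcp_pos: [549.6, 103.9, 174.4]
tool_rot: [-0.002, 0.739, 0.673, -0.001]
force: [-9.7, 5.3, 3.5]
finger_gap: 15.7
gripper_force: 59.8
```

>>> {"api": "drive_tool", "payload": {"steps": [[1,0,0.04,0,0],[1,0,0,0,0]]}}

```text
time: 23.55
tcp_pos: [549.7, 103.9, 174.4]
tool_rot: [-0.002, 0.739, 0.673, -0.002]
force: [-10.9, 4.8, 3.0]
finger_gap: 15.2
gripper_force: 60.0
```

>>> {"api": "drive_tool", "payload": {"steps": [[1,0,-0.4,0,0],[1,-2.3,-0.3,0,0],[1,-4,0,0,0],[1,-4,0,0,0],[1,-3,0,0,0],[1,0,0,0,0],[1,0,0.2,0,0],[1,0,0.1,0,0],[1,0,0.1,0,0],[1,0,0.1,0,0],[1,0,0.08,0,0],[1,0,0,0,0]]}}

```text
time: 24.75
tcp_pos: [537.0, -28.1, 174.3]
tool_rot: [-0.001, 0.739, 0.674, -0.002]
force: [-7.0, -2.2, 2.3]
finger_gap: 15.0
gripper_force: 59.8
```

>>> {"api": "drive_tool", "payload": {"steps": [[1,0,0.06,0,0],[1,0,0.06,0,0],[1,0,0,0,0]]}}

```text
time: 25.05
tcp_pos: [537.8, -28.1, 174.2]
tool_rot: [-0.001, 0.739, 0.674, -0.002]
force: [-9.7, -2.0, 3.0]
finger_gap: 15.1
gripper_force: 59.8
```

>>> {"api": "drive_tool", "payload": {"steps": [[1,0,-0.5,0,0],[1,0,-1,0,0],[1,0,-1,-3,0],[1,0,0,-5,0],[1,0,2,-4,0],[1,0,4,-1,0],[1,0,0,0,0],[1,0,0,0,0]]}}

```text
time: 25.85
tcp_pos: [574.3, -31.4, 304.6]
tool_rot: [-0.0, 0.739, 0.674, -0.0]
force: [-0.4, -0.4, -2.3]
finger_gap: 15.5
gripper_force: 59.8
```

```bash
python3 - <<'E'
from h import *
vis()
p,d,X,T,f,c=snap("wrist");save("w5.png",p);X=X.copy();X[205:]=np.nan
plate(X,p)
q=p.astype(int)
g=(q[...,1]>q[...,0]+15)&(q[...,1]>q[...,2]+5)&(abs(X[...,1]-30)<130)&(X[...,2]>52)&(X[...,2]<64)
for lo,hi in ((480,590),(640,730)):
    Q=X[g&(X[...,0]>lo)&(X[...,0]<hi)]
    if len(Q)>20: print("jaw",cv2.minAreaRect(Q[:,:2].astype(np.float32)),np.median(Q[:,2]))
E
```

```text
t 25.85 tcp [574.35 -31.37 304.62] yaw(tool y) -0.0922 z ax [-2.e-04  1.e-04 -1.e+00]
vise frame tcp x,y 12.38 -65.71 face x 46.88 F along u -0.37
 plate top 3346 ((583.1263427734375, 32.98428726196289), (143.9920196533203, 12.038958549499512), 85.06751251220703) 95.2002448735715
back fit (slope, x at y=30) [8.440000e-02 5.772513e+02] front [9.15000e-02 5.88395e+02] n 30
jaw ((540.7837524414062, 37.908355712890625), (88.46758270263672, 54.965309143066406), 84.71170806884766) 58.11872811051887
jaw ((682.43701171875, 24.531679153442383), (88.67842864990234, 30.540096282958984), 84.74976348876953) 58.058820010672946
```

View pics/w5.png

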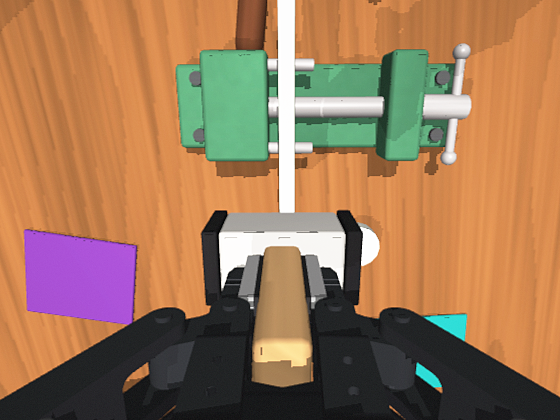

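The picture shows a clear gap between the rear jaw's front edge (268) and the plate's back edge (280). Measured, it is about 9 mm in the middle, with the plate askew by only about 0.005 rad. Both ends are past 8 mm, so the mallet goes back.

>>> {"api": "drive_tool", "payload": {"steps": [[1,-3.9,-0.84,0,0],[1,-3.9,-0.84,0,0],[1,-3.9,-0.84,0,0],[1,-3.9,-0.84,0,0],[1,-3.9,-0.84,0,0],[1,-3.96,-0.86,0,0],[1,0,0,4,0.038],[1,0,0,5,0],[1,0,0,4,0],[1,0,0,3,0],[1,0,0,0,0],[1,0,0,0,0]]}}

```text
time: 27.1
tcp_pos: [501.7, -260.5, 145.4]
tool_rot: [-0.0, 0.752, 0.659, -0.0]
force: [1.3, -0.6, -1.6]
finger_gap: 15.4
gripper_force: 59.7
```

```bash
python3 - <<'E'
from h import *
togo(502.3,-260.4,117.2)
E
```

```text
t 27.1 tcp [ 501.67 -260.49  145.41] yaw(tool y) -0.1309 z ax [-7.e-04  4.e-04 -1.e+00]
shift cm [0.02 0.06 2.82]
```

>>> {"api": "drive_tool", "payload": {"steps": [[1,0,0.05,1,0],[1,0,0,1,0],[1,0,0,0.5,0],[1,0,0,0.2,0],[1,0,0,0,0],[1,0,0,0,0]]}}

```text
time: 27.7
tcp_pos: [502.7, -261.0, 118.1]
tool_rot: [0.0, 0.752, 0.659, 0.0]
force: [-0.0, 0.3, -0.9]
finger_gap: 15.2
gripper_force: 59.9
```

>>> {"api": "drive_tool", "payload": {"steps": [[1,0,0,0.05,0],[1,0,0,0,0]]}}

```text
time: 27.9
tcp_pos: [502.7, -261.0, 117.6]
tool_rot: [0.0, 0.752, 0.659, 0.0]
force: [-0.7, -0.3, -1.5]
finger_gap: 15.5
gripper_force: 59.9
```

>>> {"api": "drive_tool", "payload": {"steps": [[1,0,0,0.05,0],[1,0,0,0,0]]}}

```text
time: 28.1
tcp_pos: [502.6, -261.0, 117.0]
tool_rot: [0.0, 0.752, 0.659, 0.0]
force: [0.3, -0.5, -1.8]
finger_gap: 15.3
gripper_force: 60.0
```

>>> {"api": "drive_tool", "payload": {"steps": [[1,0,0,0.05,0],[1,0,0,0,0]]}}

```text
time: 28.3
tcp_pos: [502.6, -261.0, 117.0]
tool_rot: [0.0, 0.752, 0.659, 0.0]
force: [-2.4, 0.3, 4.6]
finger_gap: 15.4
gripper_force: 60.8
```

>>> {"api": "drive_tool", "payload": {"steps": [[8.5,0,0,0,0],[8.5,0,0,0,0],[8.5,0,0,0,0],[8.5,0,0,0,0],[8.5,0,0,0,0],[8.5,0,0,-2,0],[8.5,0,0,-4,0],[8.5,0,0,-5,0],[8.5,4,3,-5,0],[8.5,3,2,0,0],[8.5,0,0,0,0],[8.5,0,0,0,0]]}}

```text
time: 29.5
tcp_pos: [551.3, -207.7, 261.4]
tool_rot: [-0.0, 0.751, 0.66, -0.0]
force: [-1.0, 0.3, 0.1]
finger_gap: 84.8
gripper_force: 0.0
```

```bash
python3 - <<'E'
from h import *
pose()
p,d,X,T,f,c=snap("wrist");save("w6.png",p)
m=(abs(X[...,0]-510)<80)&(abs(X[...,1]+260)<80)
for lo,hi in ((30,46),(100,114)):
    Q=X[m&(X[...,2]>lo)&(X[...,2]<hi)]
    print("mallet z",lo,hi,len(Q),cv2.minAreaRect(Q[:,:2].astype(np.float32)),np.median(Q,axis=0).round(1))
p,d,X,T,f,c=snap("scene");plate(X,p)
z=np.load("scene0.npz");plate(z["X"],z["p"],"before")
E
```

```text
t 29.5 tcp [ 551.32 -207.67  261.43] yaw(tool y) -0.1289 z ax [-6.e-04  1.e-04 -1.e+00]
mallet z 30 46 2547 ((501.9949645996094, -261.28125), (36.82107925415039, 69.99197387695312), 82.44812774658203) [ 509.2 -256.8   36.4]
mallet z 100 114 775 ((502.1324768066406, -261.0612487792969), (24.355192184448242, 16.16649055480957), 82.63423156738281) [ 502.9 -259.3  105.7]
 plate top 483 ((583.846435546875, 32.12722396850586), (163.36264038085938, 15.674674987792969), 85.61328125) 95.54723506002057
back fit (slope, x at y=30) [8.700000e-02 5.790882e+02] front [8.620000e-02 5.899675e+02] n 30
before plate top 471 ((575.1338500976562, 32.627174377441406), (163.24313354492188, 16.006542205810547), 84.81865692138672) 95.5181415555113
back fit (slope, x at y=30) [8.630000e-02 5.697703e+02] front [9.150000e-02 5.810085e+02] n 30
```

View pics/w6.png

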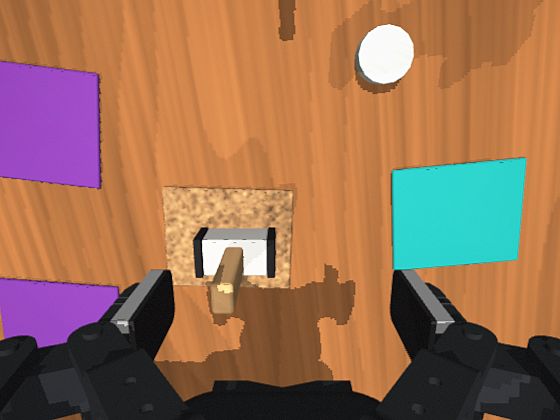

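The mallet stands upright on the cork mat at (235,250), back where it was and released. The scene camera confirms the plate moved about 9.1 mm. I hand in.

```bash
python3 -c "
from h import *
print(ctrl.close_job())"
```

```text
the job is handed in; nothing more can be done
None
```

The job is handed in. The plate stands about 9 mm off the rear jaw, both ends measuring over 8 mm. The mallet is released upright on its cork mat, and the highest force I read while tapping was about 12 N.

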